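Index the turning stand to the rusty ring and lock it

ROBOT

A 7-joint arm with a two-finger parallel gripper is mounted at the origin on a cart in front of the work surface, level with it; the furniture and walls round the work are solid. World frame = base frame: x ahead of the robot, y to its left, z up, the work surface at z = 0. Lengths are in m, angles in rad, forces in N, time in s.
With the tool pointing down it reaches from about 0.4 to 0.85 m from the base axis. Payload 10.4 kg.
Tool frame: the origin (TCP) lies midway between the tips of the shut fingers; the grasp point (between the pads) lies 19 mm behind it; z points along the fingers, x is the direction in which the jaws open and shut, and the axes are right-handed (so a half turn about z gives the same grasp; the last joint's range is limited). The gripper opens to 85 mm and grips with 20 to 120 N. Pads are 22 mm wide; open, the fingers measure 114 mm over their backs; the gripper's body (76 mm by 85 mm) begins 54 mm behind the grasp point. The pads swing forward as they close: fully open they stand 13 mm farther back than shut.
Start: joints at [-1.264, 0.332, -0.065, 1.46, 0.022, 1.35, -0.088], TCP at [0.202, 0.591, 0.202] pointing down, gripper open.
Joint ranges: [-2.6, 2.6], [-0.5, 2.12], [-1.47, 1.34], [0.16, 2.42], [-1.27, 4.41], [0.06, 2.06], [-2.6, 2.6]. Speed limits (rad/s): [2.22, 2.22, 2.79, 2.79, 3.14, 3.14, 3.14].

INTERFACE

Orientations are given as a unit quaternion [x, y, z, w].
In Python, from workcell import telemetry, eyes, order gives the robot as it stands.
- The arm moves only by the tool servo_tool, never from a script. Its argument "deltas" is a list of rows, each a list of 3 entries, a list of its own where there are three numbers: the shift along the tool's x, y, z in cm, then the turn about the tool's z in rad, then the finger opening in cm, from 0 to 8.54. A call has 1 to 12 rows; each row shifts and turns the pose as measured when the row begins, along the tool's axes as they then stand; what a row does not reach is not made up. A row lasts 1/12 s, in which the tool goes at most 41.7 mm and 7.16 degrees, less where a joint would pass 70% of its speed; a pose out of reach is approached as far as the arm can. A call is refused whole if a number of a shift passes 4.17 or a number of a turn 0.125, either way. A call with a gripper value outside its range is refused whole. The fingers move at their own pace and stop on an object; "force" is the grip in N (left out, the last holds). Time passes only in rows, so rows that do not move let the fingers close. It gives the time, the measured TCP pose, the force and the opening at its end, in the units of the state.
- telemetry.get_obs(): the state, without advancing time (a new reading comes with each control period).
- eyes.camera(name): name is "scene" or "top" or "wrist"; returns (picture, depth): 400x640x3 uint8, blue, green, red; 400x640 float32, m along the optical axis (not along the pixel's ray), 0 where there is no reading.
- eyes.calibration(name): a dict with "fx", "fy", "cx", "cy" (pixels), "rvec" (rotation vector, rad) and "tvec" (3), from world to camera coordinates, as OpenCV has them. Camera axes: x right, y down, z forward; pixel columns grow to the right and rows downward; lengths in m; the calibration is good to about 2 mm. A picture is of the moment at which its call begins: read the wrist's pose just before it. calibration takes no time and is no camera call; for the wrist camera it gives the pose at the moment of the call.
- order.hand_in(): hands the job in, once; it reports no verdict.
The state is a dict: "clock": time; "joint_pos": joint angles; "joint_velocities": joint speeds; "tau": joint torques, N m; "position": TCP position; "ee_rot": TCP orientation; "ft_force": force on the tool from outside, world axes, zero at the start; "torque": the same for the moment, N m; "grip_width": opening from 0.0 (shut) to 1.0 (fully open).
Only numpy, scipy, OpenCV 4.12 (cv2) and the standard library are available. Lean on these libraries where they do the work, as an engineer would, in place of code of your own. Each camera call takes 0.05 s, during which the arm holds its last target. There are 200 camera calls.

TASK

Bring the rusty ring on the turning stand round to the front and lock it there: stand the brass index pin in the hole of the lug beside the rusty ring, let go of it, then turn the stand slowly by pushing one of the black posts on its rim until the pin drops into the socket in the base at the front and the stand comes up firm against it. Feel for that stop and push gently, never with more than 30 N; leave the pin down in its socket, let go, and leave the other parts as they are.

Things in the scene. Friction and masses are not known exactly. Their poses are not given: they have to be found in the camera images.
- turntable: Aluminium turning plate, 218 mm disc 14 mm thick, turns either way about an upright axis; origin on the axis at its underside, 18 mm over the bench (top 32 mm). Has three steel lugs 120 degrees apart and three push posts midway between them. One part lies on the disc beside each lug, 66 mm from the axis towards the lug's hole. 1 to 3 N at a post keeps it turning; it stays where left.
- base_top (a point): Point on the stand's axis, 16 mm over the bench, at the height of the top of the fixed round grey base (300 mm across, 16 mm thick). A pin put in a lug stands on this flat top and slides round on it as the plate turns.
- socket_circle (a point): Same axis, at bench height. The base has one 15 mm socket hole, through to the bench, 125 mm from the axis on the robot's side (-x), up to 11 degrees to either side of straight -x. Its place is not measured and the lug hides it: find it by feel. A pin dropped in blocks the plate after 1 to 4 degrees of play; then 8 to 15 N at the post is firm, over 30 N harms the pin.
- hole_0 (a point): Centre of the top mouth of one lug's hole: 14 mm wide, right through, 2 mm chamfer, 32 mm over the bench, 125 mm from the axis. The lug is 42 mm square, as thick as the plate, and turns with it.
- hole_1 (a point): The same for the next lug, 120 degrees anticlockwise from above.
- hole_2 (a point): The same for the third lug, 240 degrees anticlockwise from the first.
- post_0 (a point): Top centre of the push post 60 degrees anticlockwise (from above) of hole_0: upright dark steel post, 14 mm thick, with a black cap 17 mm wide, rising from the plate's top (32 mm) to 85 mm over the bench; turns with the plate.
- post_1 (a point): The same, 60 degrees anticlockwise of hole_1.
- post_2 (a point): The same, 60 degrees anticlockwise of hole_2.
- index_pin: Loose brass index pin, 100 g, 78 mm long, 12 mm thick with a chamfered foot and a wider grip at the top (18 mm wide, the uppermost 14 mm); origin at the centre of its foot, z along it. It stands at first in the blue rest block (50 x 50 mm, 30 mm high, foot 5 mm over the bench). Standing in a lug on the base its foot is 16 mm over the bench; home in the socket it is on the bench (0 mm).
- rusty_ring: Rust-brown flat ring, 58 mm across, 9 mm high, lying loose on the turning plate beside one of the two lugs nearer the robot; the marked part that is to come to the front. Origin at the centre of its underside.
- bronze_spacer: Small bronze-coloured spacer ring, 38 mm across, 12 mm high, lying loose beside another lug; leave it on the plate.
- grease_pot: Grease pot with a green lid, 63 mm across, 54 mm high, standing loose beside the lug farthest from the robot; leave it standing on the plate.
- steel_roller: Plain steel roller, 21 mm thick, 42 mm high, standing on the bench at the left; bystander.
- cap_screw: Black socket-head screw, 44 mm long, 15 mm thick, lying on the bench behind the stand; bystander.
Mind the look-alikes: they are no part of the job. Of the things shaped like the grease_pot, the green one is meant.

How it is judged:
By the outcome, as a careful person would: the job done as asked, in the order asked, and still so for the second after the job is handed in, with the robot touching nothing.
It also fails if it takes over 64 s, if anything falls off the work surface, if the arm or the gripper's body presses on something with over 40 N, if the wrist force passes 120 N, or if a joint passes its speed limit or range.

## Working session

There is one attempt and no reset: what is moved stays moved. The work goes in short steps, Python scripts to look and compute and a tool call to move; the robot and the scene stay as the last step left them, time stands still between calls to the robot, and variables do not carry over. Pictures are saved under pics/ and viewed, about 8 in all and at most 12, crops included, and the job is handed in when it is done.

Besides the shell and the picture viewer there is one more tool, called after "Emit:" as name(argument=value, ...), one argument or row to a line, values as JSON. servo_tool: Moves the arm, as the interface text tells. Its arguments: {"type":"object","properties":{"deltas":{"type":"array"},"force":{"type":"number"}},"required":["deltas"]}

```bash
mkdir -p pics; cat > h.py <<'E'
import numpy as np, cv2
from workcell import telemetry, eyes, order
def cal(n):
    c=eyes.calibration(n); K=np.array([[c['fx'],0,c['cx']],[0,c['fy'],c['cy']],[0,0,1]])
    R=cv2.Rodrigues(np.array(c['rvec'],float))[0]; return K,R,np.array(c['tvec'],float).reshape(3)
def ray(C,px,z):
    K,R,t=C; o=-R.T@t; d=R.T@np.linalg.inv(K)@np.array([px[0],px[1],1.]); return o+d*(z-o[2])/d[2]
def proj(C,p):
    K,R,t=C; q=K@(R@np.array(p,float)+t); return q[:2]/q[2]
def st():
    o=telemetry.get_obs(); print({k:np.round(o[k],3).tolist() for k in('clock','position','ee_rot','ft_force','grip_width','joint_pos')}); return o
E
python3 - <<'E'
from h import *
st()
for n in('top','scene'):
    C=cal(n);im,d=eyes.camera(n);cv2.imwrite(f'pics/{n}0.png',im);np.save(f'pics/{n}0d.npy',d)
    print(n,-C[1].T@C[2],C[1][2])
E
```

```text
{'clock': 0.0, 'position': [0.202, 0.591, 0.201], 'ee_rot': [0.814, 0.581, -0.001, 0.0], 'ft_force': [-0.333, 0.757, -0.459], 'grip_width': 1.0, 'joint_pos': [-1.264, 0.333, -0.065, 1.461, 0.022, 1.35, -0.088]}
top [0.4608894  0.10405059 1.16934669] [ 0.09701485 -0.00452345 -0.99527265]
scene [-0.08195121 -0.73149393  0.80997298] [ 0.51282008  0.64920157 -0.56174095]
```

View pics/top0.png

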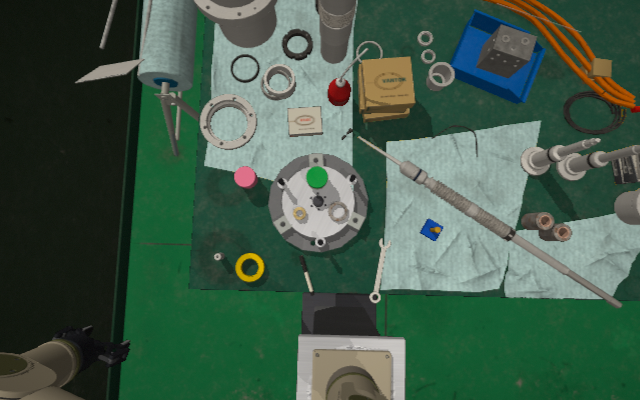

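View pics/scene0.png

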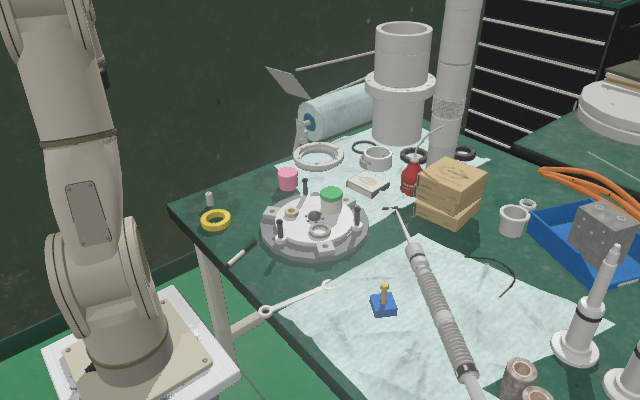

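```bash
python3 - <<'E'
import cv2,numpy as np
a=cv2.imread('pics/top0.png')[145:270,258:458]; b=cv2.imread('pics/scene0.png')[170:325,250:410]
a=cv2.resize(a,(800,500),interpolation=3)
b=cv2.resize(b,None,fx=3.8,fy=3.8,interpolation=3)
cv2.imwrite('pics/ca.png',a);cv2.imwrite('pics/cb.png',b)
E
```

```text
(no output)
```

View pics/ca.png

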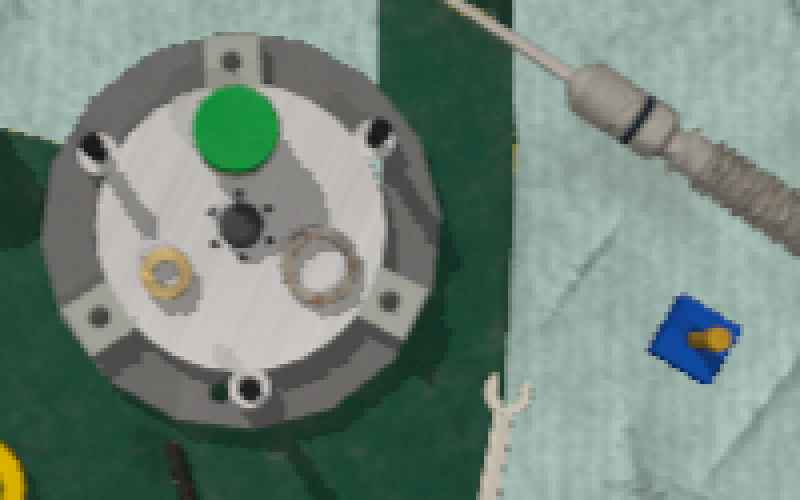

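View pics/cb.png

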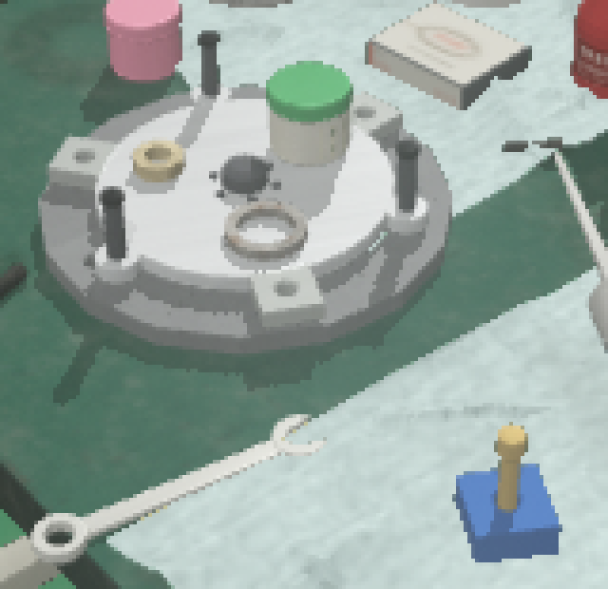

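```bash
python3 - <<'E'
from h import *
C=cal('top');S=cal('scene')
f=lambda x,y:(x/4+258-.375,y/4+145-.375)
H=np.array([ray(C,f(*p),.032) for p in((231,62),(98,317),(390,301))])
P=np.array([ray(C,f(*p),.085) for p in((93,148),(249,388),(378,133))])
s=ray(C,f(220,390),.016)
c=H.mean(0);print('H',H,'c',c,'Pmean',P.mean(0));print('P',P)
for n,Q in(('H',H),('P',P),('sock',s[None])):
    v=Q-c; print(n,np.hypot(v[:,0],v[:,1]),np.degrees(np.arctan2(v[:,1],v[:,0])))
g=lambda x,y:(x/3.8+250-.37,y/3.8+170-.37)
print('sceneH',ray(S,g(84,156),.032),ray(S,g(287,288),.032),ray(S,g(370,114),.032))
print('sceneP',ray(S,g(112,193),.085),ray(S,g(207,38),.085),ray(S,g(408,147),.085))
# pin
for n,Cc in(('top',C),('scene',S)):
    im=cv2.imread(f'pics/{n}0.png');h=cv2.cvtColor(im,cv2.COLOR_BGR2HSV)
    m=cv2.inRange(h,(12,90,80),(30,255,255)); l,lab,stt,ce=cv2.connectedComponentsWithStats(m)
    for i in range(1,l):
        if stt[i][4]>12: print(n,stt[i],ce[i])
    b=cv2.inRange(h,(105,150,60),(125,255,255)); l,lab,stt,ce=cv2.connectedComponentsWithStats(b)
    for i in range(1,l):
        if stt[i][4]>30: print(n,'blue',stt[i],ce[i],ray(Cc,ce[i],.03), cv2.minAreaRect(np.argwhere(lab==i)[:,::-1].astype(np.float32)))
print('pin top from scene',ray(S,g(512,430),.083),'from top',ray(C,f(724,338),.083))
E
```

```text
H [[ 0.67581815  0.12156317  0.032     ]
 [ 0.48108329  0.21472778  0.032     ]
 [ 0.498927   -0.00198561  0.032     ]] c [0.55194282 0.11143511 0.032     ] Pmean [0.55032296 0.1109325  0.085     ]
P [[0.60059906 0.21766138 0.085     ]
 [0.43314983 0.1012934  0.085     ]
 [0.61721998 0.01384272 0.085     ]]
H [0.12428868 0.12526151 0.12519959] [   4.67411085  124.45040654 -115.05261673]
P [0.11683942 0.11922511 0.11741117] [  65.39016262 -175.12032107  -56.22240273]
sock [0.1231654] [174.69506434]
sceneH [0.47920567 0.21598936 0.032     ] [4.97579958e-01 1.39599922e-04 3.20000000e-02] [0.67650852 0.11894098 0.032     ]
sceneP [0.43134651 0.1034869  0.085     ] [0.59884637 0.21885906 0.085     ] [0.61793014 0.01343756 0.085     ]
top [ 485    0  151  108 3287] [573.67052023  51.37998175]
top [ 358   57   58   64 2919] [385.50668037  85.8886605 ]
top [294 207  11  13  72] [298.97222222 212.93055556]
top [430 227  11   6  46] [435.15217391 229.43478261]
top [235 253  30  29 461] [249.32754881 267.02819957]
top blue [451  26  41  46 641] [468.60686427  49.8174727 ] [ 1.03917474 -0.346836
[... 832 characters left out ...]
  22 498] [215.28313253 219.54016064]
scene [381 282   7   6  29] [384.31034483 284.65517241]
scene blue [ 527  198   71   93 2671] [561.07001123 238.96742793] [ 0.97475604 -0.36993689  0.03      ] ((561.7286376953125, 245.16879272460938), (91.9156265258789, 68.26589965820312), 87.54597473144531)
scene blue [628 232  12  31 221] [635.26696833 248.02714932] [ 1.07938101 -0.5061049   0.03      ] ((633.5, 247.0), (30.0, 11.0), 90.0)
scene blue [607 256  33  35 538] [625.05204461 272.51858736] [ 0.97011065 -0.52895619  0.03      ] ((622.5, 277.0), (23.33452033996582, 40.305084228515625), 45.0)
pin top from scene [ 0.47752925 -0.22745673  0.083     ] from top [ 0.47752477 -0.23512567  0.083     ]
```

Emit:
servo_tool(
  deltas=[
    [[0, 4, 0], -0.11, 8.5],
    [[0, 4, 0], -0.11, 8.5],
    [[0, 4, 0], -0.112, 8.5],
    [[-3.9, 1.3, 0], 0, 8.5],
    [[-3.9, 1.3, 0], 0, 8.5],
    [[-3.9, 1.3, 0], 0, 8.5],
    [[-3.9, 1.3, 0], 0, 8.5],
    [[-4, 0.8, 0], 0, 8.5],
    [[-4, 0.8, 0], 0, 8.5],
    [[-4, 0.8, 0], 0, 8.5],
    [[-4, 0.5, 0], 0, 8.5],
    [[-4, 0.5, 0], 0, 8.5],
  ],
)

```text
clock: 1.1
position: [0.4112, 0.2084, 0.1907]
ee_rot: [0.696, 0.718, -0.009, -0.001]
ft_force: [1.1, 0.2, 0.6]
grip_width: 0.997
```

Emit:
servo_tool(
  deltas=[
    [[-4, 0.5, 0], 0, 8.5],
    [[-4, 0.5, 0], 0, 8.5],
    [[-4, 0.5, 0], 0, 8.5],
    [[-4, 0.5, 0], 0, 8.5],
    [[-4, 0.5, 0], 0, 8.5],
    [[-4, 0.5, 0], 0, 8.5],
    [[-4, 0.5, 0], 0, 8.5],
    [[-4, 0.5, 0], 0, 8.5],
    [[-4, 0.5, 0], 0, 8.5],
    [[-4, 0.5, 0], 0, 8.5],
    [[-3, 0.5, 0], 0, 8.5],
    [[0, 0, 0], 0, 8.5],
  ],
)

```text
clock: 2.1
position: [0.4732, -0.2438, 0.1939]
ee_rot: [0.699, 0.715, -0.01, -0.0]
ft_force: [-0.8, 0.7, 0.4]
grip_width: 0.997
```

```bash
python3 - <<'E'
from h import *
st()
C=cal('wrist');im,d=eyes.camera('wrist');cv2.imwrite('pics/w1.png',im);np.save('pics/w1d.npy',d)
import pickle;pickle.dump(C,open('pics/w1.pkl','wb'))
print(-C[1].T@C[2],C[1]); print('pin top px',proj(C,(.477,-.231,.083)),'tcp px',proj(C,telemetry.get_obs()['position']))
E
```

```text
{'clock': 2.1, 'position': [0.473, -0.244, 0.194], 'ee_rot': [0.699, 0.715, -0.01, -0.0], 'ft_force': [-0.79, 0.709, 0.442], 'grip_width': 0.997, 'joint_pos': [-0.23, 0.145, 0.674, 1.743, -0.075, 1.293, 2.054]}
[ 0.4073029  -0.24356217  0.36715028] [[-0.02330122  0.99963854 -0.01341043]
 [ 0.96628096  0.02596036  0.25617798]
 [ 0.25643352 -0.00698899 -0.9665366 ]]
pin top px [338.81467521 198.06881962] tcp px [327.37630317 237.84399011]
```

View pics/w1.png

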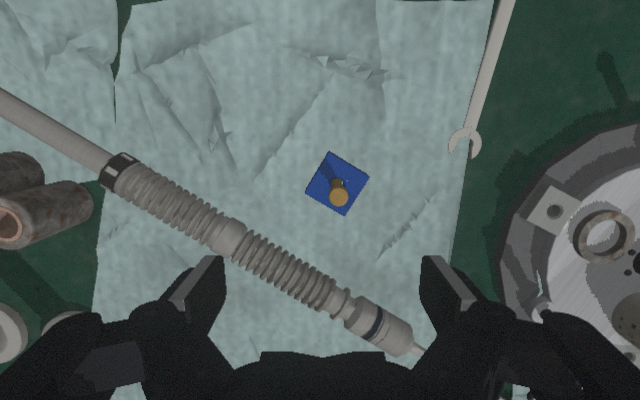

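```bash
python3 - <<'E'
from h import *
import pickle
C=pickle.load(open('pics/w1.pkl','rb'));im=cv2.imread('pics/w1.png');h=cv2.cvtColor(im,cv2.COLOR_BGR2HSV)
sub=np.zeros(h.shape[:2],np.uint8);sub[170:225,300:380]=1
m=cv2.inRange(h,(10,100,110),(30,255,255))*sub
n,lab,s,c=cv2.connectedComponentsWithStats(m);i=1+s[1:,4].argmax();print(s[i],c[i],ray(C,c[i],.083))
# block
b=cv2.inRange(h,(105,120,40),(130,255,255))*sub;b[:150]=0
pts=np.argwhere((cv2.inRange(h,(105,120,40),(130,255,255))>0))[:,::-1];pts=pts[(abs(pts[:,0]-337)<45)&(abs(pts[:,1]-184)<45)].astype(np.float32)
r=cv2.minAreaRect(pts);print(r,ray(C,r[0],.03))
g=h[...,2].astype(float);w=np.zeros_like(sub);cv2.circle(w,(555,212),16,1,-1);k=(g<90)&(w>0)
cc=np.argwhere(k).mean(0)[::-1];print(k.sum(),cc,ray(C,cc,.030))
E
```

```text
[329 188  19  18 256] [338.2421875  196.44140625] [ 0.47552352 -0.23156283  0.083     ]
((336.3529052734375, 183.91175842285156), (47.848106384277344, 47.84810256958008), 30.963756561279297) [ 0.47484064 -0.23177919  0.03      ]
159 [554.12578616 211.08805031] [ 4.98121596e-01 -4.62752378e-04  3.00000000e-02]
```

Emit:
servo_tool(
  deltas=[
    [[1.4, 0.4, 2], 0, 6],
    [[0, 0, 3], 0, 6],
    [[0, 0, 2], 0, 6],
    [[0, 0, 0.8], 0, 6],
    [[0, 0, 0], 0, 6],
  ],
)

```text
clock: 2.57
position: [0.476, -0.2242, 0.1125]
ee_rot: [0.698, 0.716, -0.009, -0.002]
ft_force: [-0.1, 0.1, 0.2]
grip_width: 0.703
```

Emit:
servo_tool(
  deltas=[
    [[-0.7, 0.05, 1.5], 0, 6],
    [[-0.1, 0, 1.5], 0, 6],
    [[0, 0, 1], 0, 6],
    [[0, 0, 0], 0, 6],
  ],
)

```text
clock: 2.9
position: [0.4785, -0.2301, 0.0744]
ee_rot: [0.697, 0.717, -0.007, -0.001]
ft_force: [0.0, 0.3, -0.4]
grip_width: 0.702
```

Emit:
servo_tool(
  deltas=[
    [[-0.15, -0.35, 0.9], 0, 6],
    [[0, 0, 0.9], 0, 6],
    [[0, 0, 0.2], 0, 6],
    [[0, 0, 0], 0, 6],
  ],
)

```text
clock: 3.23
position: [0.476, -0.2314, 0.0552]
ee_rot: [0.696, 0.718, -0.006, 0.0]
ft_force: [-0.3, -0.0, 0.1]
grip_width: 0.704
```

Aligned; closing on the grip.

Emit:
servo_tool(
  deltas=[
    [[0, 0, 0], 0, 1.2],
    [[0, 0, 0], 0, 1.2],
    [[0, 0, 0], 0, 1.2],
    [[0, 0, 0], 0, 1.2],
    [[0, 0, 0], 0, 1.2],
    [[0, 0, 0], 0, 1.2],
    [[0, 0, 0], 0, 1.2],
    [[0, 0, 0], 0, 1.2],
  ],
  force=40,
)

```text
clock: 3.9
position: [0.4772, -0.2316, 0.0568]
ee_rot: [0.696, 0.718, -0.005, 0.001]
ft_force: [1.2, -1.0, -0.1]
grip_width: 0.145
```

Emit:
servo_tool(
  deltas=[
    [[0, 0, -0.5], 0, 1.2],
    [[0, 0, -1.5], 0, 1.2],
    [[0, 0, -2], 0, 1.2],
    [[0, 0, -2], 0, 1.2],
    [[0, 0, 0], 0, 1.2],
    [[0, 0, 0], 0, 1.2],
  ],
  force=40,
)

```text
clock: 4.4
position: [0.4767, -0.2312, 0.1201]
ee_rot: [0.696, 0.718, -0.006, 0.0]
ft_force: [-0.3, -0.2, -0.4]
grip_width: 0.14
```

```bash
python3 - <<'E'
from h import *
st()
a,_=eyes.camera('wrist');b,_=eyes.camera('scene')
cv2.imwrite('pics/s2f.png',b);cv2.imwrite('pics/w2f.png',a)
x=proj(cal('scene'),telemetry.get_obs()['position']).astype(int);print(x)
b=cv2.resize(b[max(x[1]-60,0):x[1]+60,x[0]-40:x[0]+40],None,fx=3.33,fy=3.33,interpolation=3);b=cv2.resize(b,(266,400))
cv2.imwrite('pics/m2.png',np.hstack([a[:,70:590],b]))
E
```

```text
{'clock': 4.4, 'position': [0.477, -0.231, 0.12], 'ee_rot': [0.696, 0.718, -0.006, 0.0], 'ft_force': [-0.286, -0.2, -0.442], 'grip_width': 0.14, 'joint_pos': [-0.223, 0.209, 0.655, 1.844, -0.127, 1.137, 2.076]}
[386 271]
```

View pics/m2.png

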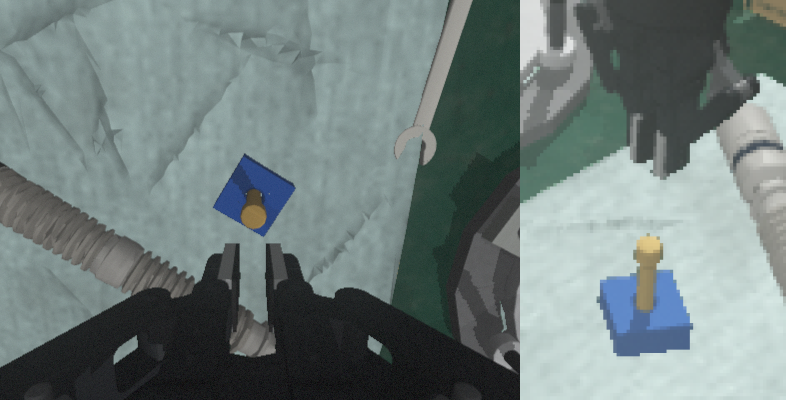

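```bash
python3 - <<'E'
from h import *
C=cal('wrist');p=np.array(telemetry.get_obs()['position']);print('tcp px',proj(C,p),'grasp px',proj(C,p+[0,0,.019]))
im,d=eyes.camera('wrist');h=cv2.cvtColor(im,cv2.COLOR_BGR2HSV)
sub=np.zeros(h.shape[:2],np.uint8);sub[170:242,270:390]=1
m=cv2.inRange(h,(10,100,110),(30,255,255))*sub
n,lab,s,c=cv2.connectedComponentsWithStats(m);i=1+s[1:,4].argmax();print(s[i],c[i]);print([ray(C,c[i],z) for z in(.083,.07)])
print('depth at pin',d[int(c[i][1]),int(c[i][0])],'finger depths',d[250:300:8,302].round(3),d[250:300:8,345].round(3))
K,R,t=C
for q in ((302,247),(345,247),(302,290),(345,290)):
    z=d[q[1],q[0]]; print(q,R.T@(np.linalg.inv(K)@[q[0],q[1],1]*z-t))
q=c[i].astype(int);print('pin top 3d',R.T@(np.linalg.inv(K)@[q[0],q[1],1]*d[q[1],q[0]]-t))
S=cal('scene');print('scene tcp',proj(S,p),proj(S,(.4755,-.2316,.083)))
E
```

```text
tcp px [323.2653654 238.1471873] grasp px [323.01236647 251.76796038]
[311 205  25  24 457] [323.27352298 216.73522976]
[array([ 0.47540491, -0.23154541,  0.083     ]), array([ 0.4794837 , -0.23150683,  0.07      ])]
depth at pin 0.21922536 finger depths [0.141 0.133 0.127 0.121 0.117 0.118 0.119] [0.141 0.133 0.127 0.12  0.118 0.117 0.111]
(302, 247) [ 0.46618488 -0.24070731  0.15787187]
(345, 247) [ 0.46531323 -0.22182263  0.15841743]
(302, 290) [ 0.47076878 -0.23865498  0.18657026]
(345, 290) [ 0.46974352 -0.22326678  0.18740066]
pin top 3d [ 0.47490497 -0.23174376  0.08297457]
scene tcp [386.22125669 271.34440481] [385.07277657 284.26528166]
```

```bash
python3 - <<'E'
from h import *
C=cal('wrist');K,R,t=C;im,d=eyes.camera('wrist')
P=lambda q:R.T@(np.linalg.inv(K)@[q[0],q[1],1]*d[q[1],q[0]]-t)
p=np.array(telemetry.get_obs()['position'])
for u in (298,304,343,349):
    print(u,[(v,int(im[v,u].mean()),round(float(d[v,u]),3),P((u,v)).round(3).tolist()) for v in range(240,256,3)])
for z in(.12,.133,.145,.158): print(z,proj(C,(p[0]-.011,p[1]-.0,z)))
S=cal('scene');K2,R2,t2=S;s,ds=eyes.camera('scene')
g=s.max(2)
for u in(382,384,386,388,390,392): 
  for v in range(255,276,3):
    q=R2.T@(np.linalg.inv(K2)@[u,v,1]*ds[v,u]-t2); print(u,v,int(g[v,u]),q.round(3).tolist(),end=' | ' if v<273 else '\n')
E
```

```text
298 [(240, 153, 0.308, [0.523, -0.254, 0.004]), (243, 105, 0.148, [0.466, -0.243, 0.154]), (246, 78, 0.144, [0.465, -0.242, 0.158]), (249, 77, 0.141, [0.465, -0.242, 0.161]), (252, 76, 0.138, [0.466, -0.242, 0.164]), (255, 78, 0.135, [0.465, -0.242, 0.167])]
304 [(240, 142, 0.308, [0.523, -0.249, 0.003]), (243, 100, 0.148, [0.465, -0.24, 0.154]), (246, 76, 0.146, [0.466, -0.24, 0.156]), (249, 74, 0.142, [0.466, -0.24, 0.16]), (252, 72, 0.139, [0.466, -0.239, 0.163]), (255, 61, 0.137, [0.466, -0.239, 0.166])]
343 [(240, 147, 0.308, [0.522, -0.212, 0.003]), (243, 102, 0.147, [0.465, -0.222, 0.154]), (246, 76, 0.144, [0.465, -0.223, 0.158]), (249, 78, 0.142, [0.465, -0.223, 0.16]), (252, 78, 0.14, [0.465, -0.223, 0.163]), (255, 78, 0.137, [0.465, -0.223, 0.165])]
349 [(240, 142, 0.308, [0.522, -0.206, 0.003]), (243, 106, 0.148, [0.465, -0.22, 0.153]), (246, 78, 0.146, [0.465, -0.22, 0.156]), (249, 79, 0.141, [0.465, -0.22, 0.161]), (252, 81, 0.138, [0.465, -0.22, 0.164]), (255, 76, 0.136, [0.465, -0.22, 0.166])]
0.12 [324.05955243 219.62183669]
0.133 [323.95300414 227.42483369]
0.145 [3
[... 875 characters left out ...]
7, -0.242, 0.169] | 388 261 133 [0.467, -0.242, 0.161] | 388 264 133 [0.468, -0.242, 0.153] | 388 267 204 [0.584, -0.14, 0.004] | 388 270 214 [0.577, -0.147, 0.004] | 388 273 213 [0.568, -0.156, 0.006]
390 255 74 [0.471, -0.243, 0.176] | 390 258 78 [0.469, -0.245, 0.17] | 390 261 76 [0.469, -0.246, 0.163] | 390 264 194 [0.597, -0.134, 0.003] | 390 267 210 [0.589, -0.142, 0.003] | 390 270 216 [0.58, -0.151, 0.005] | 390 273 219 [0.573, -0.158, 0.004]
392 255 71 [0.47, -0.249, 0.18] | 392 258 73 [0.47, -0.25, 0.173] | 392 261 72 [0.471, -0.25, 0.164] | 392 264 200 [0.6, -0.138, 0.004] | 392 267 216 [0.593, -0.145, 0.003] | 392 270 213 [0.584, -0.153, 0.004] | 392 273 210 [0.574, -0.163, 0.007]
```

Emit:
servo_tool(
  deltas=[
    [[-0.05, -0.15, 0], 0, 6],
    [[0, 0, 0], 0, 6],
    [[0, 0, 0], 0, 6],
    [[0, 0, 1.5], 0, 6],
    [[0, 0, 2], 0, 6],
    [[0, 0, 2], 0, 6],
    [[0, 0, 1], 0, 6],
    [[0, 0, 0], 0, 6],
    [[0, 0, 0], 0, 6],
  ],
)

```text
clock: 5.4
position: [0.4728, -0.2324, 0.0501]
ee_rot: [0.697, 0.717, -0.008, -0.001]
ft_force: [-0.1, 0.0, 0.0]
grip_width: 0.702
```

Emit:
servo_tool(
  deltas=[
    [[0.05, 0.25, 0.8], 0, 6],
    [[0, 0, 0.9], 0, 6],
    [[0, 0, 0.7], 0, 6],
    [[0, 0, 0.2], 0, 6],
    [[0, 0, 0], 0, 6],
  ],
)

```text
clock: 5.82
position: [0.4771, -0.2324, 0.024]
ee_rot: [0.696, 0.718, -0.007, 0.0]
ft_force: [-0.1, -0.0, 0.1]
grip_width: 0.702
```

Emit:
servo_tool(
  deltas=[
    [[0, -0.1, 0], 0, 0.6],
    [[0, 0, 0], 0, 0.6],
    [[0, 0, 0], 0, 0.6],
    [[0, 0, 0], 0, 0.6],
    [[0, 0, 0], 0, 0.6],
    [[0, 0, 0], 0, 0.6],
    [[0, 0, 0], 0, 0.6],
    [[0, 0, 0], 0, 0.6],
  ],
  force=50,
)

```text
clock: 6.48
position: [0.4763, -0.2325, 0.0249]
ee_rot: [0.697, 0.717, -0.006, 0.001]
ft_force: [0.1, -1.0, -0.4]
grip_width: 0.187
```

Emit:
servo_tool(
  deltas=[
    [[0, 0, -0.5], 0, 0.6],
    [[0, 0, -1.5], 0, 0.6],
    [[0, 0, -2], 0, 0.6],
    [[0, 0, -2], 0, 0.6],
    [[0, 0, -0.5], 0, 0.6],
    [[0, 0, 0], 0, 0.6],
  ],
)

```text
clock: 6.98
position: [0.4756, -0.2319, 0.0926]
ee_rot: [0.697, 0.717, -0.007, -0.0]
ft_force: [-0.4, 0.3, -1.5]
grip_width: 0.187
```

```bash
python3 - <<'E'
from h import *
st()
def blob(n):
    C=cal(n);im,d=eyes.camera(n);h=cv2.cvtColor(im,cv2.COLOR_BGR2HSV);p=np.array(telemetry.get_obs()['position'])
    m=cv2.inRange(h,(10,90,60),(30,255,255)); a=proj(C,p+[0,0,.03]).astype(int)
    w=np.zeros_like(m);cv2.circle(w,tuple(int(x) for x in a),60,255,-1);m&=w
    k,lab,s,c=cv2.connectedComponentsWithStats(m);cv2.imwrite(f'pics/{n}3.png',im)
    for i in range(1,k):
        if s[i][4]>8: print(n,s[i],c[i])
    return C,d
for n in('wrist','scene'):
    blob(n)
E
```

```text
{'clock': 6.983, 'position': [0.476, -0.232, 0.093], 'ee_rot': [0.697, 0.717, -0.007, -0.0], 'ft_force': [-0.411, 0.316, -1.489], 'grip_width': 0.187, 'joint_pos': [-0.213, 0.245, 0.652, 1.873, -0.152, 1.083, 2.096]}
wrist [ 302  220   42   91 2444] [323.2594108  272.71440262]
scene [382 258   5  27  62] [383.72580645 269.25806452]
```

Emit:
servo_tool(
  deltas=[
    [[2, 0.3, 0], 0, 0.6],
    [[3.5, 0.35, 0], 0, 0.6],
    [[3.5, 0.35, 0], 0, 0.6],
    [[3.5, 0.35, 0], 0, 0.6],
    [[3.5, 0.35, 0], 0, 0.6],
    [[3.5, 0.35, 0], 0, 0.6],
    [[1.5, 0.15, 0], 0, 0.6],
    [[0, 0, 0], 0, 0.6],
    [[0, 0, 0], 0, 0.6],
  ],
)

```text
clock: 7.83
position: [0.4851, -0.0136, 0.0787]
ee_rot: [0.698, 0.716, -0.014, -0.004]
ft_force: [-0.4, -1.1, -1.4]
grip_width: 0.19
```

Emit:
servo_tool(
  deltas=[
    [[0.7, 0.8, 0], 0, 0.6],
    [[0.5, 0.5, 0], 0, 0.6],
    [[0, 0, 0], 0, 0.6],
    [[0, 0, 0], 0, 0.6],
  ],
)

```text
clock: 8.17
position: [0.4983, -0.0039, 0.0764]
ee_rot: [0.7, 0.714, -0.015, -0.005]
ft_force: [-0.3, 0.4, -0.9]
grip_width: 0.189
```

```bash
cat > look.py <<'E'
from h import *
import sys
st()
W=cal('wrist');T=cal('top');S=cal('scene');p=np.array(telemetry.get_obs()['position']);
w,_=eyes.camera('wrist');s,_=eyes.camera('scene');t,_=eyes.camera('top')
q=proj(W,p).astype(int);print('w tcp',q,'scene hole px',proj(S,(.498,-.0007,.032)),'wrist hole px',proj(W,(.498,-.0007,.032)))
x=proj(S,p).astype(int)
b=cv2.resize(s[x[1]-45:x[1]+55,x[0]-50:x[0]+50],(400,400),interpolation=3)
cv2.imwrite('pics/'+sys.argv[1],np.hstack([w[:,120:520],b]));cv2.imwrite('pics/full_'+sys.argv[1],s);cv2.imwrite('pics/w_'+sys.argv[1],w);print('scene crop origin',x-[50,45])
E
python3 look.py m4.png
```

```text
{'clock': 8.167, 'position': [0.498, -0.004, 0.076], 'ee_rot': [0.7, 0.714, -0.015, -0.005], 'ft_force': [-0.272, 0.426, -0.924], 'grip_width': 0.189, 'joint_pos': [-0.542, 0.198, 0.498, 1.938, -0.093, 1.06, 1.587]}
w tcp [323 238] scene hole px [325.49263734 245.51206254] wrist hole px [328.61592517 215.79456312]
scene crop origin [276 187]
```

View pics/m4.png

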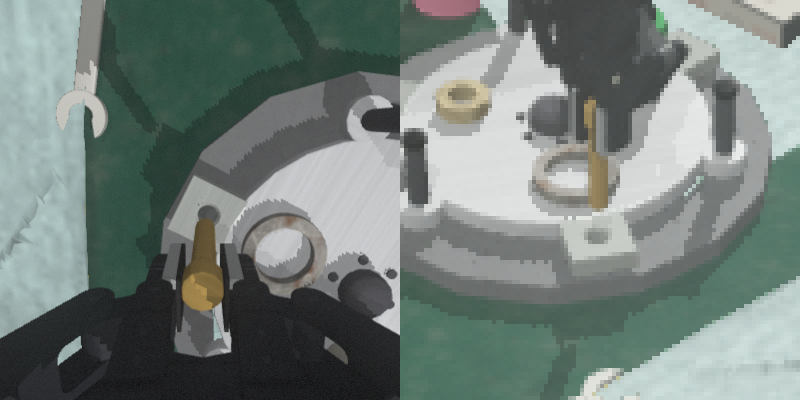

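```bash
python3 - <<'E'
from h import *
W=cal('wrist');S=cal('scene')
w=cv2.imread('pics/w_m4.png');s=cv2.imread('pics/full_m4.png')
for n,im,C,ctr in(('w',w,W,(325,240)),('s',s,S,(325,225))):
    h=cv2.cvtColor(im,cv2.COLOR_BGR2HSV);m=cv2.inRange(h,(10,80,50),(30,255,255))
    k,lab,st_,c=cv2.connectedComponentsWithStats(m)
    for i in range(1,k):
        if st_[i][4]>20 and abs(c[i]-ctr).max()<45:
            pts=np.argwhere(lab==i);print(n,st_[i])
            rows=range(st_[i][1],st_[i][1]+st_[i][3])
            R=[(r,pts[pts[:,0]==r][:,1].min(),pts[pts[:,0]==r][:,1].max()) for r in rows]
            print(R[:8] if n=='w' else R[-8:])
for q in((326,222),(326,220)): print('wrist foot',ray(W,q,.0565))
for q in((325.5,238),(325.5,239)): print('scene foot',ray(S,q,.0565))
E
```

```text
w [ 301  218   43   93 2654]
[(218, np.int64(325), np.int64(325)), (219, np.int64(322), np.int64(328)), (220, np.int64(320), np.int64(330)), (221, np.int64(319), np.int64(331)), (222, np.int64(318), np.int64(332)), (223, np.int64(317), np.int64(332)), (224, np.int64(317), np.int64(333)), (225, np.int64(316), np.int64(333))]
s [323 224   5  15  51]
[(231, np.int64(324), np.int64(327)), (232, np.int64(324), np.int64(327)), (233, np.int64(324), np.int64(327)), (234, np.int64(324), np.int64(327)), (235, np.int64(324), np.int64(327)), (236, np.int64(324), np.int64(327)), (237, np.int64(324), np.int64(327)), (238, np.int64(324), np.int64(326))]
wrist foot [ 0.49471073 -0.00238847  0.0565    ]
wrist foot [ 0.49341995 -0.00241944  0.0565    ]
scene foot [ 0.49834961 -0.0009858   0.0565    ]
scene foot [ 0.49582921 -0.00406728  0.0565    ]
```

Emit:
servo_tool(
  deltas=[
    [[0.28, 0.2, 0], 0, 0.6],
    [[0, 0, 0], 0, 0.6],
    [[0, 0, 0.7], 0, 0.6],
    [[0, 0, 0.7], 0, 0.6],
    [[0, 0, 0.2], 0, 0.6],
    [[0, 0, 0], 0, 0.6],
  ],
)

```text
clock: 8.82
position: [0.4994, -0.0019, 0.059]
ee_rot: [0.7, 0.714, -0.014, -0.005]
ft_force: [-0.0, 0.9, -0.8]
grip_width: 0.187
```

```bash
cat > foot.py <<'E'
from h import *
st();W=cal('wrist');w,_=eyes.camera('wrist');h=cv2.cvtColor(w,cv2.COLOR_BGR2HSV);m=cv2.inRange(h,(10,80,50),(30,255,255))
z=.005+telemetry.get_obs()['position'][2]-.0249
k,lab,s,c=cv2.connectedComponentsWithStats(m)
for i in range(1,k):
    if s[i][4]>200 and abs(c[i]-(325,255)).max()<45:
        pts=np.argwhere(lab==i);r0=pts[:,0].min();q=pts[(pts[:,0]>r0+5)&(pts[:,0]<r0+12)]
        u=q[:,1].mean();wd=len(q)/6;v=r0+wd*.45
        print('r0',r0,'u',u,'wd',wd,'foot z',z,'foot',ray(W,(u,v),z)[:2],'hole px pred',proj(W,(.498,-.0007,.032)))
cv2.imwrite('pics/wf.png',w)
E
python3 foot.py
```

```text
{'clock': 8.817, 'position': [0.499, -0.002, 0.059], 'ee_rot': [0.7, 0.714, -0.014, -0.005], 'ft_force': [-0.011, 0.917, -0.79], 'grip_width': 0.187, 'joint_pos': [-0.538, 0.225, 0.493, 1.951, -0.109, 1.023, 1.594]}
r0 219 u 324.6666666666667 wd 19.0 foot z 0.039230158136334355 foot [ 0.49964281 -0.00126405] hole px pred [325.67885856 221.58426107]
```

Emit:
servo_tool(
  deltas=[
    [[0.05, -0.1, 0.4], 0, 0.6],
    [[0, 0, 0.4], 0, 0.6],
    [[0, 0, 0.4], 0, 0.6],
    [[0, 0, 0.3], 0, 0.6],
    [[0, 0, 0], 0, 0.6],
  ],
)

```text
clock: 9.28
position: [0.4977, -0.0016, 0.0426]
ee_rot: [0.7, 0.714, -0.014, -0.005]
ft_force: [0.2, -1.1, -1.3]
grip_width: 0.186
```

Emit:
servo_tool(
  deltas=[
    [[0, 0, 0.3], 0, 0.6],
    [[0, 0, 0.25], 0, 0.6],
    [[0, 0, 0.1], 0, 0.6],
    [[0, 0, 0], 0, 0.6],
  ],
)

```text
clock: 9.62
position: [0.4978, -0.0017, 0.0355]
ee_rot: [0.7, 0.714, -0.014, -0.005]
ft_force: [-0.9, 0.4, 0.7]
grip_width: 0.193
```

Emit:
servo_tool(
  deltas=[
    [[0, 0, 0], 0, 4],
    [[0, 0, 0], 0, 4],
    [[0, 0, 0], 0, 4],
    [[0, 0, -1], 0, 4],
    [[0, 0, -2.5], 0, 4],
    [[0, 0, -3.5], 0, 4],
    [[0, 0, -3], 0, 4],
    [[0, 0, -0.5], 0, 4],
    [[0, 0, 0], 0, 4],
  ],
)

```text
clock: 10.37
position: [0.5003, -0.001, 0.1484]
ee_rot: [0.701, 0.713, -0.015, -0.004]
ft_force: [1.1, -0.1, -0.4]
grip_width: 0.473
```

```bash
python3 look.py m5.png; python3 - <<'E'
import sys;sys.path.insert(0,'.')
from h import *
import cv2
t,_=eyes.camera('top');cv2.imwrite('pics/t5.png',t)
E
```

```text
{'clock': 10.367, 'position': [0.5, -0.001, 0.148], 'ee_rot': [0.701, 0.713, -0.015, -0.004], 'ft_force': [1.097, -0.134, -0.44], 'grip_width': 0.473, 'joint_pos': [-0.567, 0.115, 0.506, 1.856, -0.045, 1.213, 1.541]}
w tcp [323 238] scene hole px [325.49263734 245.51206254] wrist hole px [325.16280992 191.22644027]
scene crop origin [275 162]
```

View pics/m5.png

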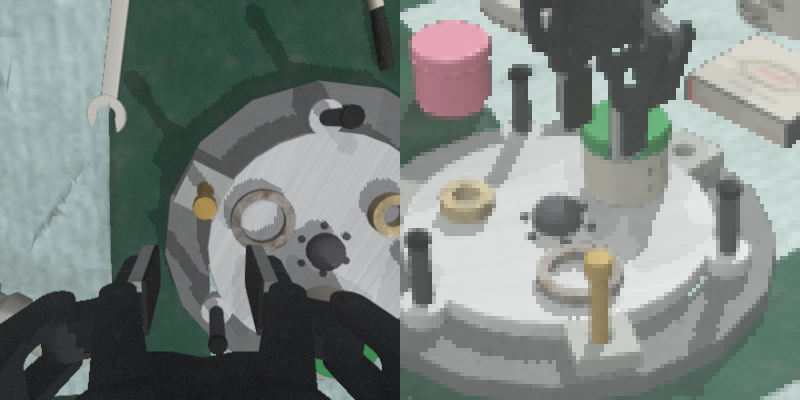

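Emit:
servo_tool(
  deltas=[
    [[0.1, 2, 0], 0, 0],
    [[0.2, 3.5, 0], 0, 0],
    [[0.2, 3.5, 0], 0, 0],
    [[0.2, 3.5, 0], 0, 0],
    [[0.2, 3, 0], 0, 0],
    [[0.2, 1, 0], 0, 0],
    [[0, 0, 0], 0, 0],
    [[0, 0, 0], 0, 0],
  ],
)

```text
clock: 11.23
position: [0.6633, 0.013, 0.1245]
ee_rot: [0.7, 0.714, -0.024, -0.012]
ft_force: [-0.0, -0.6, -0.4]
grip_width: 0.001
```

Emit:
servo_tool(
  deltas=[
    [[-0.3, 0.4, 1.5], 0, 0],
    [[0, 0, 2.5], 0, 0],
    [[0, 0, 2.5], 0, 0],
    [[0, 0, 2], 0, 0],
    [[0, 0, 0.7], 0, 0],
    [[0, 0, 0], 0, 0],
    [[0, 0, 0], 0, 0],
  ],
)

```text
clock: 11.82
position: [0.6556, 0.0057, 0.0247]
ee_rot: [0.701, 0.713, -0.026, -0.014]
ft_force: [-0.3, 0.2, 0.7]
grip_width: 0.0
```

Emit:
servo_tool(
  deltas=[
    [[0.2, -0.6, 0], 0, 0],
    [[0.1, -0.4, 0], 0, 0],
    [[0, -0.25, 0], 0, 0],
    [[0, -0.25, 0], 0, 0],
    [[0, -0.25, 0], 0, 0],
    [[0, -0.25, 0], 0, 0],
    [[0, -0.25, 0], 0, 0],
    [[0, -0.25, 0], 0, 0],
    [[0, -0.25, 0], 0, 0],
    [[0, -0.25, 0], 0, 0],
  ],
)

```text
clock: 12.65
position: [0.6295, 0.006, 0.0332]
ee_rot: [0.702, 0.712, -0.021, -0.007]
ft_force: [5.7, -2.3, -2.7]
grip_width: -0.003
```

```bash
cat > ang.py <<'E'
from h import *
st();T=cal('top');t,_=eyes.camera('top');cv2.imwrite('pics/tlast.png',t)
h=cv2.cvtColor(t,cv2.COLOR_BGR2HSV);c=np.array([.5515,.1113])
m=cv2.inRange(h,(50,150,70),(75,255,255));w=np.zeros_like(m);w[150:255,265:375]=255;m&=w
k,lab,s,ce=cv2.connectedComponentsWithStats(m);i=1+s[1:,4].argmax();g=ray(T,ce[i],.086)[:2]
print('pot px',ce[i],s[i][4],'xy',g,'ang',np.degrees(np.arctan2(*(g-c)[::-1])),'r',np.hypot(*(g-c)))
m=cv2.inRange(h,(12,110,90),(28,255,255));w[:]=0;cv2.circle(w,(318,203),56,255,-1);m&=w
k,lab,s,ce=cv2.connectedComponentsWithStats(m)
for i in range(1,k):
    if s[i][4]>=6:
        for z in(.094,.078,.044):
            g=ray(T,ce[i],z)[:2];print('yellow',z,s[i],g.round(4),'ang',np.degrees(np.arctan2(*(g-c)[::-1])).round(1),'r',np.hypot(*(g-c)).round(4))
E
python3 ang.py
```

```text
{'clock': 12.65, 'position': [0.629, 0.006, 0.033], 'ee_rot': [0.702, 0.712, -0.021, -0.007], 'ft_force': [5.743, -2.311, -2.706], 'grip_width': -0.003, 'joint_pos': [-0.451, 0.547, 0.479, 1.607, -0.253, 1.093, 1.68]}
pot px [318.2       177.0173913] 345 xy [0.61679616 0.11121655] ang -0.07322282827169452 r 0.06529621161611708
yellow 0.094 [293 207  11  11  45] [0.5142 0.1662] ang 124.2 r 0.0664
yellow 0.078 [293 207  11  11  45] [0.515  0.1672] ang 123.2 r 0.0668
yellow 0.044 [293 207  11  11  45] [0.5166 0.1691] ang 121.1 r 0.0675
```

Emit:
servo_tool(
  deltas=[
    [[0, -0.25, 0.05], 0, 0],
    [[0, -0.25, 0.05], 0, 0],
    [[0, -0.25, 0.05], 0, 0],
    [[0, -0.25, 0.05], 0, 0],
    [[0, -0.25, 0.05], 0, 0],
    [[0, -0.25, 0.05], 0, 0],
    [[0, -0.25, 0.05], 0, 0],
    [[0, -0.25, 0.05], 0, 0],
    [[0, -0.25, 0.05], 0, 0],
    [[0, -0.25, 0.05], 0, 0],
    [[0, -0.25, 0.05], 0, 0],
    [[0, -0.25, 0.05], 0, 0],
  ],
)

```text
clock: 13.7
position: [0.6099, -0.0057, 0.0336]
ee_rot: [0.704, 0.71, -0.015, 0.006]
ft_force: [4.5, -2.6, -0.7]
grip_width: 0.0
```

```bash
python3 ang.py
```

```text
{'clock': 13.7, 'position': [0.61, -0.006, 0.034], 'ee_rot': [0.704, 0.71, -0.015, 0.006], 'ft_force': [4.451, -2.592, -0.708], 'grip_width': 0.0, 'joint_pos': [-0.471, 0.488, 0.495, 1.693, -0.226, 1.036, 1.671]}
pot px [322.54651163 177.51453488] 344 xy [0.61571238 0.09872575] ang -11.079618350009891 r 0.06543195648259263
yellow 0.094 [292 203  11  11  46] [0.5257 0.1684] ang 114.3 r 0.0626
yellow 0.078 [292 203  11  11  46] [0.5267 0.1693] ang 113.2 r 0.0631
yellow 0.044 [292 203  11  11  46] [0.5287 0.1714] ang 110.8 r 0.0642
```

Emit:
servo_tool(
  deltas=[
    [[0.02, -0.25, 0.05], 0, 0],
    [[0.02, -0.25, 0.05], 0, 0],
    [[0.02, -0.25, 0.05], 0, 0],
    [[0.02, -0.25, 0.05], 0, 0],
    [[0.02, -0.25, 0.05], 0, 0],
    [[0.02, -0.25, 0.05], 0, 0],
    [[0.02, -0.25, 0.05], 0, 0],
    [[0.02, -0.25, 0.05], 0, 0],
    [[0.02, -0.25, 0.05], 0, 0],
    [[0.02, -0.25, 0.05], 0, 0],
    [[0.02, -0.25, 0.05], 0, 0],
    [[0.02, -0.25, 0.05], 0, 0],
  ],
)

```text
clock: 14.75
position: [0.585, -0.0088, 0.0318]
ee_rot: [0.706, 0.708, -0.012, 0.013]
ft_force: [3.6, -2.9, 1.9]
grip_width: -0.002
```

Emit:
servo_tool(
  deltas=[
    [[0.02, -0.25, 0.05], 0, 0],
    [[0.02, -0.25, 0.05], 0, 0],
    [[0.02, -0.25, 0.05], 0, 0],
    [[0.02, -0.25, 0.05], 0, 0],
    [[0.02, -0.25, 0.05], 0, 0],
    [[0.02, -0.25, 0.05], 0, 0],
    [[0.02, -0.25, 0.05], 0, 0],
    [[0.02, -0.25, 0.05], 0, 0],
    [[0.02, -0.25, 0.05], 0, 0],
    [[0.02, -0.25, 0.05], 0, 0],
    [[0.02, -0.25, 0.05], 0, 0],
    [[0.02, -0.25, 0.05], 0, 0],
  ],
)

```text
clock: 15.75
position: [0.5516, -0.0044, 0.0253]
ee_rot: [0.705, 0.709, -0.011, 0.013]
ft_force: [3.7, -1.1, 2.4]
grip_width: 0.004
```

```bash
python3 ang.py
```

```text
{'clock': 15.75, 'position': [0.552, -0.004, 0.025], 'ee_rot': [0.705, 0.709, -0.011, 0.013], 'ft_force': [3.721, -1.08, 2.376], 'grip_width': 0.004, 'joint_pos': [-0.529, 0.37, 0.51, 1.872, -0.177, 0.951, 1.631]}
pot px [332.75714286 182.49142857] 350 xy [0.60217021 0.06911675] ang -39.77758055756704 r 0.0659310021276504
yellow 0.094 [291 192  11  11  47] [0.5568 0.1731] ang 85.1 r 0.062
yellow 0.078 [291 192  11  11  47] [0.5582 0.1741] ang 83.9 r 0.0632
yellow 0.044 [291 192  11  11  47] [0.5612 0.1763] ang 81.5 r 0.0657
yellow 0.094 [330 239   6   6  30] [0.4351 0.0656] ang -158.6 r 0.1251
yellow 0.078 [330 239   6   6  30] [0.4347 0.0651] ang -158.4 r 0.1256
yellow 0.044 [330 239   6   6  30] [0.4339 0.0638] ang -158.0 r 0.1268
```

Emit:
servo_tool(
  deltas=[
    [[0.03, -0.22, 0], 0, 0],
    [[0.03, -0.22, 0], 0, 0],
    [[0.03, -0.22, 0], 0, 0],
    [[0.03, -0.22, 0], 0, 0],
    [[0.03, -0.22, 0], 0, 0],
    [[0.03, -0.2, 0], 0, 0],
    [[0.03, -0.2, 0], 0, 0],
    [[0.03, -0.15, 0], 0, 0],
    [[0.03, -0.15, 0], 0, 0],
    [[0.02, -0.12, 0], 0, 0],
  ],
)

```text
clock: 16.63
position: [0.5298, -0.0004, 0.0249]
ee_rot: [0.705, 0.709, -0.011, 0.012]
ft_force: [3.4, 1.1, 1.3]
grip_width: -0.001
```

```bash
python3 ang.py | grep -v 0.078
```

```text
{'clock': 16.633, 'position': [0.53, -0.0, 0.025], 'ee_rot': [0.705, 0.709, -0.011, 0.012], 'ft_force': [3.386, 1.133, 1.276], 'grip_width': -0.001, 'joint_pos': [-0.553, 0.325, 0.513, 1.927, -0.155, 0.935, 1.607]}
pot px [334.15862069 185.59310345] 290 xy [0.59334471 0.06488873] ang -47.96197167106646 r 0.062489884462150945
yellow 0.094 [292 188  11  11  43] [0.5677 0.1701] ang 74.5 r 0.061
yellow 0.044 [292 188  11  11  43] [0.5727 0.1731] ang 71.1 r 0.0654
yellow 0.094 [322 241   6   6  31] [0.4287 0.088 ] ang -169.3 r 0.125
yellow 0.044 [322 241   6   6  31] [0.4272 0.0873] ang -169.1 r 0.1266
```

Emit:
servo_tool(
  deltas=[
    [[0.05, -0.14, 0], 0, 0],
    [[0.05, -0.14, 0], 0, 0],
    [[0.05, -0.14, 0], 0, 0],
    [[0.05, -0.14, 0], 0, 0],
    [[0.05, -0.14, 0], 0, 0],
    [[0.05, -0.14, 0], 0, 0],
    [[0.05, -0.14, 0], 0, 0],
    [[0.05, -0.14, 0], 0, 0],
    [[0.05, -0.14, 0], 0, 0],
    [[0.05, -0.14, 0], 0, 0],
  ],
)

```text
clock: 17.52
position: [0.5148, 0.0051, 0.0249]
ee_rot: [0.705, 0.709, -0.011, 0.012]
ft_force: [3.2, 0.9, 0.9]
grip_width: 0.002
```

```bash
python3 ang.py | grep -v 0.078
```

```text
{'clock': 17.517, 'position': [0.515, 0.005, 0.025], 'ee_rot': [0.705, 0.709, -0.011, 0.012], 'ft_force': [3.163, 0.872, 0.868], 'grip_width': 0.002, 'joint_pos': [-0.575, 0.292, 0.514, 1.966, -0.137, 0.925, 1.581]}
pot px [334.16037736 187.4009434 ] 212 xy [0.58814123 0.06475754] ang -51.787897598736535 r 0.05923495837672274
yellow 0.094 [293 185  12  12  44] [0.5756 0.1657] ang 66.1 r 0.0596
yellow 0.044 [293 185  12  12  44] [0.581  0.1686] ang 62.8 r 0.0645
yellow 0.094 [316 241   6   6  30] [0.4277 0.1054] ang -177.3 r 0.124
yellow 0.044 [316 241   6   6  30] [0.4261 0.1054] ang -177.3 r 0.1255
```

Pin at −177°; the socket should be near −185°. Slower now.

Emit:
servo_tool(
  deltas=[
    [[0.05, -0.11, 0], 0, 0],
    [[0.05, -0.11, 0], 0, 0],
    [[0.05, -0.11, 0], 0, 0],
    [[0.05, -0.11, 0], 0, 0],
    [[0.05, -0.11, 0], 0, 0],
    [[0.05, -0.11, 0], 0, 0],
  ],
)

```text
clock: 18.07
position: [0.5077, 0.0086, 0.0248]
ee_rot: [0.705, 0.709, -0.01, 0.012]
ft_force: [3.8, 1.3, 0.6]
grip_width: -0.002
```

Emit:
servo_tool(
  deltas=[
    [[0.04, -0.1, 0], 0, 0],
    [[0.04, -0.1, 0], 0, 0],
    [[0.04, -0.1, 0], 0, 0],
  ],
)

```text
clock: 18.32
position: [0.5046, 0.0103, 0.0248]
ee_rot: [0.705, 0.709, -0.01, 0.013]
ft_force: [4.3, 0.3, 0.6]
grip_width: 0.001
```

```bash
python3 ang.py | grep -v 0.044
```

```text
{'clock': 18.317, 'position': [0.505, 0.01, 0.025], 'ee_rot': [0.705, 0.709, -0.01, 0.013], 'ft_force': [4.303, 0.261, 0.639], 'grip_width': 0.001, 'joint_pos': [-0.592, 0.269, 0.513, 1.992, -0.124, 0.918, 1.559]}
pot px [336.07407407 187.58201058] 189 xy [0.58777452 0.05927433] ang -55.11414431736938 r 0.06342327081370021
yellow 0.094 [295 183  11  12  45] [0.5806 0.1627] ang 60.5 r 0.0591
yellow 0.078 [295 183  11  12  45] [0.5824 0.1636] ang 59.4 r 0.0608
yellow 0.094 [307 240   8   7  34] [0.4292 0.1285] ang 172.0 r 0.1235
yellow 0.078 [307 240   8   7  34] [0.4288 0.1289] ang 171.9 r 0.124
```

```bash
python3 - <<'E'
from h import *
s,_=eyes.camera('scene');t=cv2.imread('pics/tlast.png')
a=cv2.resize(t[215:265,290:340],(400,400),interpolation=3);b=cv2.resize(s[175:265,255:345],(400,400),interpolation=3)
cv2.imwrite('pics/m6.png',np.hstack([a,b]))
E
```

```text
(no output)
```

View pics/m6.png

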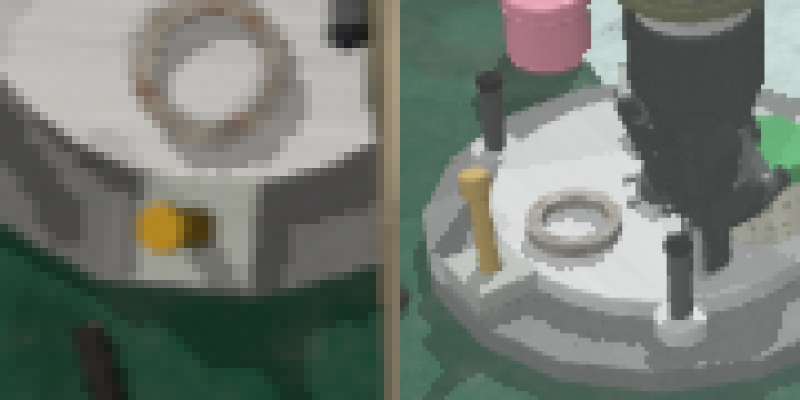

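Emit:
servo_tool(
  deltas=[
    [[0.03, -0.07, 0], 0, 0],
    [[0.03, -0.07, 0], 0, 0],
    [[0.03, -0.07, 0], 0, 0],
    [[0.03, -0.07, 0], 0, 0],
  ],
)

```text
clock: 18.75
position: [0.5014, 0.0121, 0.0248]
ee_rot: [0.705, 0.71, -0.01, 0.012]
ft_force: [4.1, 2.5, 1.2]
grip_width: 0.001
```

```bash
python3 ang.py | grep -v 0.044
```

```text
{'clock': 18.75, 'position': [0.501, 0.012, 0.025], 'ee_rot': [0.705, 0.71, -0.01, 0.012], 'ft_force': [4.143, 2.475, 1.24], 'grip_width': 0.001, 'joint_pos': [-0.596, 0.262, 0.513, 1.999, -0.121, 0.916, 1.553]}
pot px [336.65934066 187.68131868] 182 xy [0.58753599 0.05759443] ang -56.13871886220452 r 0.06467518856576528
yellow 0.094 [295 183  11  11  49] [0.5829 0.1624] ang 58.5 r 0.06
yellow 0.078 [295 183  11  11  49] [0.5847 0.1633] ang 57.5 r 0.0617
yellow 0.094 [306 240   6   6  32] [0.4297 0.1327] ang 170.0 r 0.1237
yellow 0.078 [306 240   6   6  32] [0.4292 0.1331] ang 169.9 r 0.1242
```

Emit:
servo_tool(
  deltas=[
    [[0.03, -0.07, 0], 0, 0],
    [[0.03, -0.07, 0], 0, 0],
    [[0.03, -0.07, 0], 0, 0],
  ],
)

```text
clock: 19.05
position: [0.4993, 0.0134, 0.0248]
ee_rot: [0.704, 0.71, -0.01, 0.012]
ft_force: [3.7, 2.7, 1.6]
grip_width: 0.003
```

```bash
python3 ang.py | grep -v 0.044
```

```text
{'clock': 19.05, 'position': [0.499, 0.013, 0.025], 'ee_rot': [0.704, 0.71, -0.01, 0.012], 'ft_force': [3.703, 2.724, 1.569], 'grip_width': 0.003, 'joint_pos': [-0.6, 0.257, 0.512, 2.005, -0.118, 0.915, 1.549]}
pot px [337.63917526 187.86597938] 194 xy [0.58708372 0.05478088] ang -57.80600532619389 r 0.06678781240871579
yellow 0.094 [295 182  11  12  43] [0.5836 0.1618] ang 57.6 r 0.0598
yellow 0.078 [295 182  11  12  43] [0.5854 0.1627] ang 56.6 r 0.0615
yellow 0.094 [307 240   6   6  32] [0.4302 0.1303] ang 171.1 r 0.1228
yellow 0.078 [307 240   6   6  32] [0.4297 0.1306] ang 171.0 r 0.1233
```

```bash
cat > pinz.py <<'E'
from h import *
S=cal('scene');K,R,t=S;s,d=eyes.camera('scene');h=cv2.cvtColor(s,cv2.COLOR_BGR2HSV);m=cv2.inRange(h,(12,100,80),(28,255,255))
w=np.zeros_like(m);w[195:245,255:300]=255;m&=w
k,lab,st_,c=cv2.connectedComponentsWithStats(m);i=1+st_[1:,4].argmax();pts=np.argwhere(lab==i)
P=np.array([R.T@(np.linalg.inv(K)@[u,v,1]*d[v,u]-t) for v,u in pts if d[v,u]>0])
P=P[np.hypot(P[:,0]-.5515,P[:,1]-.1113)<.16]
print(st_[i]);o=P[:,2].argsort();print('top z',np.percentile(P[:,2],[2,50,90,98]).round(4),'top',P[o[-8:]].mean(0).round(4),'bottom',P[o[:8]].mean(0).round(4))
cv2.imwrite('pics/slast.png',s)
E
python3 pinz.py
```

```text
[269 217   7  18  80]
top z [0.0318 0.0625 0.0776 0.08  ] top [0.4258 0.1313 0.0793] bottom [0.4248 0.1253 0.0336]
```

Emit:
servo_tool(
  deltas=[
    [[0.03, -0.08, 0], 0, 0],
    [[0.03, -0.08, 0], 0, 0],
    [[0.03, -0.08, 0], 0, 0],
  ],
)

```text
clock: 19.4
position: [0.4981, 0.0141, 0.0249]
ee_rot: [0.704, 0.71, -0.009, 0.013]
ft_force: [9.5, -0.0, -3.7]
grip_width: 0.001
```

Emit:
servo_tool(
  deltas=[
    [[0.03, -0.08, 0], 0, 0],
    [[0.03, -0.08, 0], 0, 0],
    [[0.03, -0.08, 0], 0, 0],
  ],
)

```text
clock: 19.65
position: [0.4984, 0.0141, 0.025]
ee_rot: [0.705, 0.709, -0.007, 0.016]
ft_force: [9.6, 1.3, -4.7]
grip_width: -0.001
```

```bash
python3 ang.py | grep -v 0.044; python3 pinz.py
```

```text
{'clock': 19.65, 'position': [0.498, 0.014, 0.025], 'ee_rot': [0.705, 0.709, -0.007, 0.016], 'ft_force': [9.568, 1.33, -4.695], 'grip_width': -0.001, 'joint_pos': [-0.606, 0.248, 0.513, 2.015, -0.11, 0.904, 1.539]}
pot px [338.61792453 188.30660377] 212 xy [0.58589518 0.05195357] ang -59.9048734151552 r 0.06859319747853275
yellow 0.094 [296 182  11  12  45] [0.5846 0.1606] ang 56.1 r 0.0594
yellow 0.078 [296 182  11  12  45] [0.5865 0.1614] ang 55.1 r 0.0611
yellow 0.094 [305 240   7   6  33] [0.4304 0.1338] ang 169.5 r 0.1232
yellow 0.078 [305 240   7   6  33] [0.4299 0.1342] ang 169.3 r 0.1237
[268 216   8  19  81]
top z [0.0313 0.0621 0.0781 0.0796] top [0.4276 0.1334 0.0793] bottom [0.4255 0.1265 0.0321]
```

Emit:
servo_tool(
  deltas=[
    [[0, -0.11, 0], 0, 0],
    [[0, -0.11, 0], 0, 0],
    [[0, -0.11, 0], 0, 0],
    [[0, -0.11, 0], 0, 0],
  ],
)

```text
clock: 20.08
position: [0.4989, 0.014, 0.0253]
ee_rot: [0.704, 0.709, -0.004, 0.02]
ft_force: [11.0, 2.1, -6.3]
grip_width: 0.002
```

Emit:
servo_tool(
  deltas=[
    [[0, 0.4, 0], 0, 0],
    [[0, 0.7, 0], 0, 0],
    [[0, 0.1, 0], 0, 0],
    [[0, 0, -1.5], 0, 0],
    [[0, 0, -3], 0, 0],
    [[0, 0, -4], 0, 0],
    [[0, 0, -4], 0, 0],
    [[0, 0, -2], 0, 0],
    [[0, 0, 0], 0, 0],
    [[0, 0, 0], 0, 0],
  ],
)

```text
clock: 20.92
position: [0.5012, 0.0141, 0.1713]
ee_rot: [0.706, 0.708, -0.015, 0.015]
ft_force: [-0.5, -0.1, -0.2]
grip_width: -0.0
```

```bash
python3 ang.py | grep -v 0.044; python3 pinz.py;python3 - <<'E'
import cv2,numpy as np
t=cv2.imread('pics/tlast.png');s=cv2.imread('pics/slast.png')
a=cv2.resize(t[145:265,260:380],(400,400),interpolation=3);b=cv2.resize(s[160:280,245:365],(400,400),interpolation=3)
cv2.imwrite('pics/m7.png',np.hstack([a,b]))
E
```

```text
{'clock': 20.917, 'position': [0.501, 0.014, 0.171], 'ee_rot': [0.706, 0.708, -0.015, 0.015], 'ft_force': [-0.545, -0.086, -0.205], 'grip_width': -0.0, 'joint_pos': [-0.658, 0.072, 0.536, 1.848, 0.006, 1.237, 1.448]}
pot px [331.35294118 192.07843137] 51 xy [0.57447475 0.07244719] ang -59.40298952469648 r 0.045137344700207714
yellow 0.094 [295 182  12  12  44] [0.5846 0.1617] ang 56.7 r 0.0603
yellow 0.078 [295 182  12  12  44] [0.5865 0.1626] ang 55.7 r 0.0621
yellow 0.094 [306 240   6   6  32] [0.4301 0.1331] ang 169.8 r 0.1233
yellow 0.078 [306 240   6   6  32] [0.4296 0.1335] ang 169.7 r 0.1239
[268 217   8  18  76]
top z [0.0307 0.062  0.0779 0.0794] top [0.4252 0.1334 0.0789] bottom [0.4246 0.1264 0.0322]
```

View pics/m7.png

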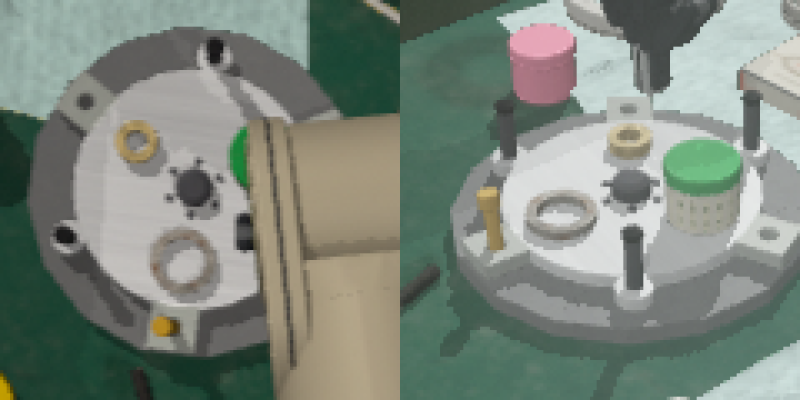

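```bash
python3 -c "
from h import *
st();print(order.hand_in())"
```

```text
{'clock': 21.017, 'position': [0.501, 0.014, 0.17], 'ee_rot': [0.706, 0.708, -0.016, 0.015], 'ft_force': [-0.427, -0.719, 0.16], 'grip_width': -0.002, 'joint_pos': [-0.658, 0.073, 0.536, 1.849, 0.005, 1.236, 1.448]}
the job is handed in; nothing more can be done
None
```

The rusty ring is at the front and the stand is locked there. The job was handed in at about 21 s on the robot's clock, and no verdict was reported.

**What I did:** I stood the brass pin in the lug beside the rusty ring and let go. I then turned the plate about 70° clockwise by pushing one post with the shut fingers. When the pin had dropped in, I pushed on to the stop, and the gripper is now raised clear.

**Last checks:**
- **Pin:** its top is about 79 mm over the bench, where 78 mm is home and 94 mm would be still on the base.
- **Stop:** the plate stopped moving forward with about 10 to 11 N along the push, about 13 N in all. The readings taken at the end of each move never passed that.
- **Other parts:** the ring, spacer and green-lidded pot are all on the plate, and the arm touches nothing. I did not look again at the roller and screw on the bench; the arm's path was planned to stay clear of them.

**What disagreed:**
- **First grasp missed:** the wrist and scene cameras both showed the fingertips about 30 mm higher than the reported TCP height. I allowed for that from then on, and the pin had not moved.
- **Pin leans:** it tipped forward as it entered the socket and still leans a few degrees within its clearance.

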